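# Open the pepper mill for refilling, thread hand unknown

### The arm

A 6-joint arm with a two-finger parallel gripper is mounted at the origin on the work surface. World frame = base frame: x ahead of the robot, y to its left, z up, the work surface at z = 0. Lengths are in m, angles in rad, forces in N, time in s.
With the tool pointing down it reaches from about 0.375 to 0.925 m from the base axis. Payload 5.7 kg.
Tool frame: the origin (TCP) lies midway between the tips of the shut fingers; the grasp point (between the pads) lies 19 mm behind it; z points along the fingers, y is the line along which they close (so a half turn about z gives the same grasp; the last joint's range is limited). The gripper opens to 88 mm and grips with 3 to 60 N. Pads are 20 mm wide; open, the fingers measure 115 mm over their backs; the gripper's body (75 mm by 178 mm) begins 61 mm behind the grasp point.
Start: joints at [1.226, 0.359, 1.51, -0, 1.272, -0.115], TCP at [0.137, 0.584, 0.223] pointing down, gripper open.
Joint ranges: [-2.97, 2.97], [-1.01, 2.36], [0.21, 2.38], [-0.96, 4.11], [0.2, 2.71], [-2.98, 2.98]. Speed limits (rad/s): [2.39, 2.39, 3.14, 3.14, 3.14, 3.14].

### API

Orientations are given as a unit quaternion [x, y, z, w].
In Python, from bench import move_ptp, servo_line, goto_joints, move_gripper, sleep, inverse_kinematics, capture, PlanningError, close_job, spot_in, silhouettes, current_clock, current_joint_pos, current_qvel, current_joint_torque, current_position, current_orientation, current_force, current_torque, current_finger_gap, current_grip_force gives the robot as it stands. Calls block until the motion is done:
- move_ptp(position, orientation): joint-space move of the TCP to a pose.
- servo_line(position, orientation=None, rate=0.15, contact_N=None): straight line of the TCP; orientation=None keeps the orientation; rate is the mean speed in m/s. With contact_N (N) it stops when the force on the tool has changed by that much, and returns True; else False.
- goto_joints(angles): joint-space move.
- move_gripper(opening): finger opening in m; the grip force is fixed at half the most; returns when the fingers have stopped.
- sleep(seconds).
- inverse_kinematics(position, orientation): joint angles nearest the present ones, or None.
- capture(name): name is "side" or "top" or "wrist"; returns a dict with "image" (400x640x3 uint8, blue, green, red), "range_z" (400x640 float32, m along the optical axis (not along the pixel's ray), 0 where there is no reading), "intrinsics" (3x3 intrinsics, pixels), "R" (3x3) and "t" (3): a world point X has camera coordinates R X + t. Camera axes: x right, y down, z forward; pixel columns grow to the right and rows downward; lengths in m; the calibration is good to about 2 mm. A picture is of the moment at which its call begins.
A pose or a line that the arm cannot do raises PlanningError and nothing moves.
- close_job(): hands the job in; it is judged then, once.
Trained networks look in the newest picture that a camera, given by its name, has taken for a name from the list of things; names that differ only in an ending like _2 or _b are one class to them, and where a whole thing is asked for, a point or a joint stands for the part that bears it (a point fixed in the world has none). Each returns a list of dicts, best first, with "conf" (0 to 1); they miss things now and then, are a little off and sometimes report something else, mostly with a low value. They report only what shows in the picture. A call takes as long as a camera call. They do not tell look-alikes from the thing itself.
- spot_in(camera, query): "xy" ([column, row] in pixels, amid what is visible of it).
- silhouettes(camera, query): "region" (400x640 bool, what is visible of it) and "xy" ([column, row] in pixels, amid what is visible of it).
Readings, each from a call of its own:
- current_clock(): time.
- current_joint_pos(): joint angles.
- current_qvel(): joint speeds.
- current_joint_torque(): joint torques, N m.
- current_position(): TCP position.
- current_orientation(): TCP orientation.
- current_force(): force on the tool from outside, world axes, zero at the start.
- current_torque(): the same for the moment, N m.
- current_finger_gap(): finger opening in m.
- current_grip_force(): force on a finger pad.
Only numpy, scipy, OpenCV 4.12 (cv2) and the standard library are available. Lean on these libraries where they do the work, as an engineer would, in place of code of your own. Each camera call takes 0.05 s, during which the arm holds its last target. There are 200 camera calls.

### The job

Help me refill the pepper mill: first slide the glass jar of black peppercorns along the worktop, upright and without lifting it, until its whole base stands on the round blue mat. Then take the cap off the pepper mill (black band); it is a quarter-turn screw cap, but some of these are left-handed so that grinding cannot loosen them, so feel which way it gives. Finish still holding the cap in the gripper, at least 5 cm above its seat, while I pour, and leave the salt mill, the chile jar and the pastry brush as they are.

Things in the scene. Friction and masses are not known exactly. Their poses are not given: they have to be found in the camera images.
- organizer: white plastic lid organizer screwed to the worktop (fixed): base plate 84 mm (its x) by 200 mm (its y), 6 mm thick, with a spring clip 40 mm high for a mill at y = +65 mm and at y = -65 mm, and three steel jar lids standing in slots between them, up to 65 mm above the worktop. Origin: centre of its underside, on the worktop.
- mill_pepper: steel pepper mill body with a BLACK band, 52 mm in diameter, 98 mm high from its underside to its shoulder, clamped upright and rigidly in one of the organizer's two clips (either one; it cannot move or turn). Origin: centre of its underside, 6 mm above the worktop. On the shoulder stands a neck 30 mm in diameter and 20 mm high, hidden under the cap.
- mill_salt: the same mill with a WHITE band, in the other clip, 130 mm from the pepper mill: leave it and its cap alone.
- cap_pepper: loose knurled steel cap of the pepper mill, 52 mm in outer diameter, straight-sided over its lower 27 mm, 36 mm tall, 90 g, with a black disc 30 mm wide on top. Origin: centre of its lower rim, z up. Seated, this rim is 1.5 mm above the mill's shoulder, 105.5 mm above the worktop, and the cap's top is at 141.5 mm. Its x axis shows as a steel index mark on the disc.
- cap_salt: the same cap on the salt mill, with a white disc on top: leave it alone.
- jar_pepper: loose closed glass jar of BLACK peppercorns with a steel screw lid (black dot on the lid), 68 mm in diameter, 95 mm high, 0.25 to 0.45 kg, standing on the worktop. Origin: centre of its underside. Pushed lower than about 50 mm above the worktop it slides without tipping.
- jar_chile: the same jar filled with RED ground chile (red dot on the lid), 15 to 25 cm from the pepper jar, on either side of it: leave it alone. (A fixed chrome basket of spice jars, 120 mm high, stands at least 6 cm beyond both jars, farther from the robot.)
- mat: round blue mat 124 mm in diameter, fixed and as thin as paint (no edge to catch on). Origin: its centre, on the worktop.
- brush: loose silicone pastry brush with a hard red handle, lying on the worktop on the robot's side of the organizer, 200 mm long along its own x, 34 mm wide, 16 mm high: leave it alone. Origin: on the worktop below its handle, about its middle.
- seat_pepper (a point): centre of the pepper mill's shoulder, 104 mm above the worktop: a neck 30 mm in diameter and 20 mm high stands on it, inside the cap. Two coarse lugs hold the cap: quarter-turn, no climb, light to turn. It starts home: tightening meets a hard stop within 0.25 rad; loosening runs free and the cap lifts straight off after a turn of 1.1 to 1.9 rad, before that only 2 mm.
- cap_pepper_top (a point): centre of the pepper cap's top, 36 mm above its origin. Whether the cap loosens counterclockwise or clockwise, seen from above, changes from run to run, does not show, and has nothing to do with which clip the mill is in: it must be felt (the cap stops dead one way and keeps turning the other).
Not all that is in view belongs to the job. Leave any orange or purple look-alike of the cap_pepper alone.

How it is judged:
On the way, in this order (a step that is already met when the one before it is completed fails the run):
1. the pepper jar stands with its whole base on the blue mat, upright and at rest, while the mill's cap is still on (horizontal distance between jar_pepper and mat below 0.03 m and angle between jar_pepper's own z axis and vertical below 0.1 rad and linear speed of jar_pepper below 0.02 m/s and z of cap_pepper in the frame of mill_pepper below 0.105 m), for 0.2 s.
2. the pepper mill's cap is unscrewed and lifted off, in the gripper (z of cap_pepper in the frame of mill_pepper above 0.125 m and contact force between cap_pepper and the fingers above 1 N), for 0.2 s.
At the end, for the whole second after the job is handed in: The pepper mill's cap is off, still and held by the fingers alone with its lower rim at least 45 mm above where it was seated (145 mm above the mill's underside), touching neither mill nor jar; the pepper jar stands upright and at rest on the worktop with its centre within 30 mm of the mat's centre (z of cap_pepper in the frame of mill_pepper above 0.1445 m and contact force between cap_pepper and the fingers above 1 N and linear speed of cap_pepper below 0.03 m/s and contact force between cap_pepper and mill_pepper below 0.1 N and contact force between cap_pepper and mill_salt below 0.1 N and contact force between cap_pepper and cap_salt below 0.1 N and contact force between cap_pepper and jar_pepper below 0.1 N and contact force between cap_pepper and jar_chile below 0.1 N and horizontal distance between jar_pepper and mat below 0.03 m and height (world z) of jar_pepper below 0.005 m and angle between jar_pepper's own z axis and vertical below 0.1 rad and linear speed of jar_pepper below 0.02 m/s); the arm keeps its last pose, push and grip.
It fails at once if the pepper jar is lifted off the worktop (more than 12 mm) instead of slid (height (world z) of jar_pepper above 0.012 m).
It fails at once if the pepper jar is tipped (more than 0.35 rad) (angle between jar_pepper's own z axis and vertical above 0.35 rad).
It fails at once if the chile jar is shifted by more than 20 mm (distance of jar_chile from where it was at the start of the episode above 0.02 m).
It fails at once if the brush is shifted by more than 30 mm (distance of brush from where it was at the start of the episode above 0.03 m).
It fails at once if the salt mill's cap is taken up or pushed (more than 10 mm) (distance of cap_salt from where it was at the start of the episode above 0.01 m).
It also fails if it takes over 67 s, if anything falls off the work surface, if the arm or the gripper's body presses on something with over 40 N, if the wrist force passes 120 N, or if a joint passes its speed limit or range.

## Working session

There is one attempt and no reset: what is moved stays moved. The work goes in short steps, each a Python script; the robot and the scene stay as the last script left them, time stands still between calls to the robot, and variables do not carry over. Pictures are saved under pics/ and viewed, at most 10 in all, crops included, and the job is handed in when it is done.

```bash
mkdir -p pics
cat > h.py <<'E'
import numpy as np, cv2
from bench import *
def world(c,u,v,z=None):
    K,R,t=c["intrinsics"],np.array(c["R"]),np.array(c["t"])
    d=np.linalg.inv(K)@np.array([u,v,1.])
    o=-R.T@t; r=R.T@d
    if z is None:
        p=c["range_z"][int(round(v)),int(round(u))]; return o+r*p
    return o+r*(z-o[2])/r[2]
def cloud(c,m):
    v,u=np.nonzero(m&(c["range_z"]>0)); K=c["intrinsics"]; z=c["range_z"][v,u]
    P=(np.linalg.inv(K)@np.stack([u,v,np.ones_like(u)]))*z
    return (np.array(c["R"]).T@(P-np.array(c["t"])[:,None])).T
E
python3 - <<'E'
from h import *
for n in ["top","side"]:
    c=capture(n); cv2.imwrite(f"pics/{n}0.png",c["image"]); print(n,"cam at",-np.array(c["R"]).T@c["t"])
    for q in ["cap_pepper","cap_salt","jar_pepper","jar_chile","mat","brush","organizer","mill_pepper"]:
        for s in silhouettes(n,q)[:3]:
            P=cloud(c,s["region"])
            if len(P): print(n,q,round(s["conf"],2),np.round(s["xy"]),len(P),"med",np.median(P,0).round(3),"lo",np.percentile(P,2,axis=0).round(3),"hi",np.percentile(P,98,axis=0).round(3))
print(current_clock(),current_orientation())
E
```

```text
top cam at [ 0.39662547 -0.0263154   1.12761044]
top cap_pepper 0.95 [277. 210.] 558 med [0.543 0.076 0.139] lo [0.521 0.052 0.029] hi [0.573 0.112 0.145]
top cap_pepper 0.87 [309. 149.] 401 med [0.696 0.02  0.034] lo [ 0.676 -0.003  0.011] hi [0.721 0.041 0.04 ]
top cap_pepper 0.85 [295. 278.] 481 med [0.405 0.034 0.034] lo [ 0.381  0.01  -0.001] hi [0.43  0.059 0.04 ]
top cap_salt 0.69 [218. 191.] 511 med [0.582 0.195 0.139] lo [0.56  0.174 0.115] hi [0.607 0.219 0.145]
top jar_pepper 0.76 [445. 256.] 1056 med [ 0.449 -0.274  0.094] lo [ 0.419 -0.311  0.003] hi [ 0.481 -0.249  0.099]
top jar_pepper 0.39 [284. 223.] 114 med [0.524 0.065 0.053] lo [0.519 0.051 0.014] hi [0.548 0.09  0.108]
top jar_chile 0.73 [451. 163.] 1059 med [ 0.638 -0.29   0.094] lo [ 0.613 -0.326  0.007] hi [ 0.673 -0.264  0.099]
top mat 0.66 [370. 212.] 2240 med [ 0.552 -0.133  0.001] lo [ 0.496 -0.188 -0.003] hi [ 0.609 -0.077  0.006]
top organizer 0.85 [252. 210.] 1930 med [0.556 0.137 0.01 ] lo [0.505 0.041 0.002] hi [0.618 0.231 0.065]
side cam at [0.20052758 0.39586324 0.76890851]
side cap_pepper 0.95 [24
[... 434 characters left out ...]
 1121 med [ 0.444 -0.259  0.074] lo [ 0.418 -0.305  0.004] hi [ 0.478 -0.247  0.098]
side jar_chile 0.66 [348. 132.] 941 med [ 0.635 -0.276  0.071] lo [ 0.613 -0.321  0.005] hi [ 0.67  -0.262  0.097]
side jar_chile 0.34 [285. 221.] 605 med [0.537 0.086 0.138] lo [0.519 0.059 0.111] hi [0.564 0.103 0.144]
side mat 0.82 [340. 196.] 1495 med [ 0.55  -0.13   0.001] lo [ 0.497 -0.188 -0.002] hi [ 0.606 -0.076  0.004]
side organizer 0.76 [255. 269.] 2309 med [0.551 0.149 0.015] lo [0.506 0.063 0.003] hi [0.61  0.238 0.065]
side mill_pepper 0.81 [285. 245.] 430 med [0.526 0.092 0.065] lo [0.52  0.07  0.016] hi [0.555 0.103 0.101]
0.9 [ 1.14637192e-01  9.93407426e-01 -2.95536103e-05 -1.27740576e-05]
```

View pics/top0.png

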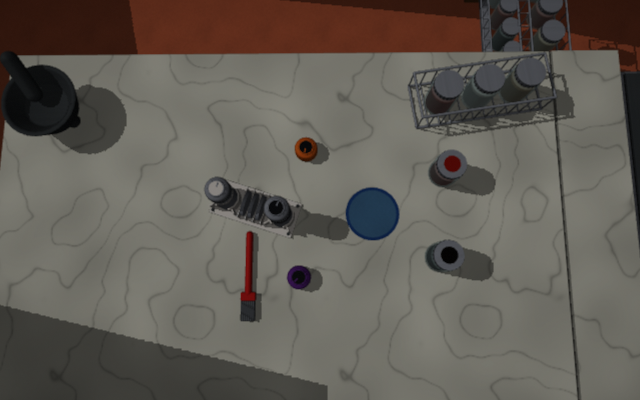

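View pics/side0.png

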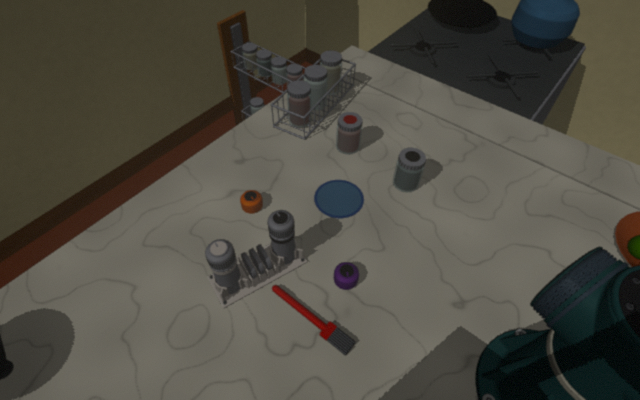

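The top view shows the pepper jar (black dot) at (447,256), the chile jar at (451,163), the mat at (372,213) and the black-disc mill at (277,210). The salt mill is at (218,191), and the orange (306,149) and purple (299,277) caps are decoys. The side view agrees. Next I'll refine the centres and drag the jar.

Run:
```python
from h import *
import json
out={}
for n in ["top","side"]:
    c=capture(n)
    for q,zt in [("cap_pepper",.1415),("jar_pepper",.095),("jar_chile",.095),("mat",0)]:
        for s in silhouettes(n,q)[:4]:
            P=cloud(c,s["region"]); 
            if q=="cap_pepper" and np.median(P[:,2])<.1 or s["conf"]<.5: continue
            T=P[abs(P[:,2]-np.percentile(P[:,2],90))<.006]
            (x,y),r=cv2.minEnclosingCircle(T[:,:2].astype(np.float32))
            e=cv2.fitEllipse
            b=(np.percentile(T,2,axis=0)+np.percentile(T,98,axis=0))/2
            print(n,q,round(s["conf"],2),"mec",round(x,4),round(y,4),"r",round(r,4),"mid",b.round(4),"mean",T.mean(0).round(4))
            out.setdefault(q,[]).append([*b[:2]])
            break
out={k:np.mean(v,0).tolist() for k,v in out.items()}; print(out); json.dump(out,open("o.json","w"))
```

```text
top cap_pepper 0.84 mec 0.5442 0.0761 r 0.0249 mid [0.5452 0.0762 0.1417] mean [0.5448 0.076  0.1411]
top jar_pepper 0.57 mec 0.4506 -0.2816 r 0.0323 mid [ 0.4506 -0.2816  0.0957] mean [ 0.4505 -0.2816  0.0957]
top jar_chile 0.83 mec 0.6459 -0.2971 r 0.0323 mid [ 0.646  -0.2968  0.0957] mean [ 0.6457 -0.2969  0.0955]
top mat 0.61 mec 0.5523 -0.1318 r 0.0623 mid [ 0.5507 -0.1317  0.0019] mean [ 0.5514 -0.132   0.0014]
side cap_pepper 0.9 mec 0.5439 0.079 r 0.0247 mid [0.5445 0.0773 0.1402] mean [0.543  0.079  0.1404]
side jar_pepper 0.68 mec 0.449 -0.281 r 0.0338 mid [ 0.4495 -0.2796  0.0947] mean [ 0.4497 -0.2778  0.0953]
side jar_chile 0.71 mec 0.6458 -0.2952 r 0.0329 mid [ 0.6443 -0.2935  0.0944] mean [ 0.6438 -0.2932  0.095 ]
side mat 0.84 mec 0.5524 -0.1303 r 0.0627 mid [ 0.552  -0.13    0.0012] mean [ 0.5513 -0.1289  0.0011]
{'cap_pepper': [0.544895623286697, 0.07677486728217149], 'jar_pepper': [0.45003669360688625, -0.2805771769897844], 'jar_chile': [0.6451225185928783, -0.2951578407554652], 'mat': [0.5513444006770596, -0.13086959255169756]}
```

Run:
```python
from h import *
Q=[0,1,0,0]; j=np.array([.450,-.281]); m=np.array([.5515,-.131])
move_ptp([*j,.25],Q); 
print(current_joint_pos(),current_clock())
print("hit",servo_line([*j,.027],Q,rate=.15,contact_N=6), current_position())
move_gripper(.0)
print("gap",current_finger_gap(),current_grip_force(),current_force())
p=current_position(); g=[*m,float(p[2])]
print("hit",servo_line(g,Q,rate=.08,contact_N=30),current_position(),current_force())
sleep(.2); c=capture("side"); cv2.imwrite("pics/side1.png",c["image"])
print(current_finger_gap(),current_clock())
```

```text
[-6.87390618e-01  2.33726999e-01  1.62228540e+00  1.91461091e-04
  1.28564688e+00 -2.25907430e+00] 4.6167
hit False [ 0.45051604 -0.28142004  0.02766985]
gap 0.06740150410073567 30.000649897847325 [-0.48748486  0.75808828  4.22934496]
hit False [ 0.55135247 -0.13069462  0.02738337] [-2.6725606  -3.73291411  5.15147578]
0.0672977887628278 9.375
```

Run:
```python
from h import *
from scipy.spatial.transform import Rotation as Ro
move_gripper(.088); p=current_position(); servo_line([p[0],p[1],.26],rate=.2)
c=capture("top"); cv2.imwrite("pics/top1.png",c["image"]); 
for s in silhouettes("top","jar_pepper")[:2]:
    P=cloud(c,s["region"]); T=P[abs(P[:,2]-.095)<.006]; print(s["conf"],len(T),T.mean(0) if len(T) else None)
for a in np.arange(0,2*np.pi,np.pi/12):
    q=(Ro.from_euler("z",a)*Ro.from_quat([0,1,0,0])).as_quat(); s=inverse_kinematics([.545,.0768,.11],q)
    print(round(a,2),q.round(3),None if s is None else np.round(s,2))
print(current_clock())
```

```text
0.86 517 [ 0.5441688  -0.13232124  0.0953342 ]
0.0 [0. 1. 0. 0.] [ 0.01  0.42  1.74 -0.    0.98 -1.56]
0.26 [-0.131  0.991  0.     0.   ] [ 0.01  0.42  1.74 -0.    0.98 -1.82]
0.52 [-0.259  0.966  0.     0.   ] [ 0.01  0.42  1.74 -0.    0.98 -2.08]
0.79 [-0.383  0.924  0.     0.   ] [ 0.01  0.42  1.74 -0.    0.98 -2.34]
1.05 [-0.5    0.866  0.     0.   ] [ 0.01  0.42  1.74 -0.    0.98 -2.6 ]
1.31 [-0.609  0.793  0.     0.   ] [ 0.01  0.42  1.74 -0.    0.98 -2.87]
1.57 [-0.707  0.707  0.     0.   ] None
1.83 [-0.793  0.609  0.     0.   ] [ 0.01  0.42  1.74 -0.    0.98  2.89]
2.09 [-0.866  0.5    0.     0.   ] [ 0.01  0.42  1.74 -0.    0.98  2.63]
2.36 [-0.924  0.383  0.     0.   ] [ 0.01  0.42  1.74 -0.    0.98  2.37]
2.62 [-0.966  0.259  0.     0.   ] [ 0.01  0.42  1.74 -0.    0.98  2.11]
2.88 [-0.991  0.131  0.     0.   ] [ 0.01  0.42  1.74 -0.    0.98  1.85]
3.14 [-1.  0.  0.  0.] [ 0.01  0.42  1.74 -0.    0.98  1.59]
3.4 [-0.991 -0.131  0.    -0.   ] [ 0.01  0.42  1.74 -0.    0.98  1.32]
3.67 [-0.966 -0.259  0.    -0.   ] [ 0.01  0.42  1.74 -0.    0.98  1.06]
3.93 [-0.924 -0.383  0.    -0.   ] [ 0.01  0.42  1.74 -0.    0.98  0.8 ]
4.19 [-0.866 -0.5    0.    -0.   ] [ 0.01  0.42  1.74 -0.    0.98  0.54]
4.45 [-0.793 -0.609  0.    -0.   ] [ 0.01  0.42  1.74 -0.    0.98  0.28]
4.71 [-0.707 -0.707  0.    -0.   ] [ 0.01  0.42  1.74 -0.    0.98  0.01]
4.97 [-0.609 -0.793  0.    -0.   ] [ 0.01  0.42  1.74 -0.    0.98 -0.25]
5.24 [-0.5   -0.866  0.    -0.   ] [ 0.01  0.42  1.74 -0.    0.98 -0.51]
5.5 [-0.383 -0.924  0.    -0.   ] [ 0.01  0.42  1.74 -0.    0.98 -0.77]
5.76 [-0.259 -0.966  0.    -0.   ] [ 0.01  0.42  1.74 -0.    0.98 -1.03]
6.02 [-0.131 -0.991  0.    -0.   ] [ 0.01  0.42  1.74 -0.    0.98 -1.29]
11.325
```

View pics/top1.png

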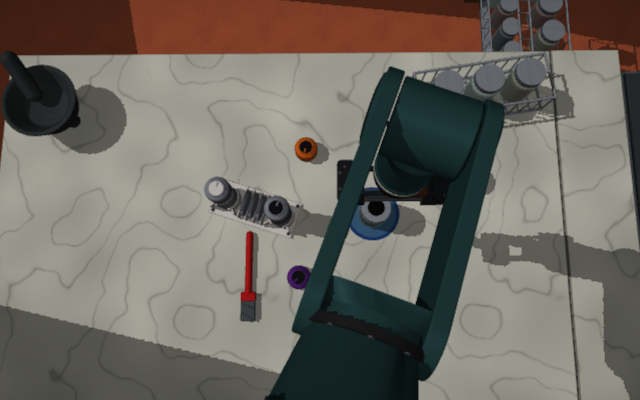

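The jar sits on the mat at (376,210). Next I'll grip the cap with J6 near 0 and feel which way it gives.

Run:
```python
from h import *
q=[-2**-.5,-2**-.5,0,0]; c=[.5448,.0768]
move_ptp([*c,.26],q)
print("hit",servo_line([*c,.110],q,rate=.12,contact_N=6),current_position())
f0=np.array(current_force())
move_gripper(0.0); print("gap",current_finger_gap(),current_grip_force(),current_force()-f0,current_torque())
J=np.array(current_joint_pos()); np.save("J.npy",J)
for d in [.06,.12,.18,.24,.30,.36]:
    G=J.copy(); G[5]+=d; goto_joints(G); t=current_torque(); print(d,np.round(t,3),np.round(current_joint_torque()[5],3),round(current_joint_pos()[5]-J[5],3),np.round(current_force(),1))
    if abs(t[2])>.45: break
print(current_clock())
```

```text
hit False [0.54542663 0.07681158 0.11066408]
gap 0.05199928499944887 30.000208542624023 [-0.41344632  1.02698006  1.30815537] [-0.06688614  0.09233166 -0.00823397]
0.06 [-0.113  0.008 -0.064] 0.215 0.059 [0.3 0.3 0.8]
0.12 [0.033 0.014 0.114] 0.35 0.117 [-0.6  0.8  0.4]
0.18 [0.012 0.117 0.88 ] 1.033 0.177 [0.5 0.4 0.8]
15.8167
```

Clockwise (J6+) hits a hard stop at about 0.16 rad, so it should loosen counterclockwise.

Run:
```python
from h import *
J=np.load("J.npy"); ok=True
for d in [0,-.3,-.6,-.9,-1.2,-1.5,-1.8,-2.05]:
    G=J.copy(); G[5]+=d; goto_joints(G); t=current_torque(); print(d,np.round(t,3),np.round(current_joint_torque()[5],3),np.round(current_force(),1),round(current_grip_force(),1))
    if abs(t[2])>.5 and d<0: ok=False;break
if ok:
    p=current_position(); print("hit",servo_line([p[0],p[1],p[2]+.015],rate=.03,contact_N=12),current_position(),current_force(),current_finger_gap())
print(current_clock())
```

```text
0 [-0.046  0.029  0.01 ] -0.448 [-0.5  0.5  1.1] 30.0
-0.3 [-0.127  0.028  0.063] -0.267 [-0.5 -0.2  0.9] 30.0
-0.6 [-0.131 -0.039  0.029] -0.256 [-0.1  0.4  0.8] 30.0
-0.9 [-0.021 -0.028  0.034] -0.251 [-0.1  0.1  0.5] 30.0
-1.2 [-0.053 -0.061 -0.   ] -0.248 [ 0.3 -0.6  0.7] 30.0
-1.5 [ 0.025 -0.182  0.023] -0.244 [-0.  -0.3  1.3] 30.0
-1.8 [ 0.156 -0.157 -0.01 ] -0.242 [ 0.5  1.5 -0.7] 30.0
-2.05 [ 0.485 -0.845 -0.261] -0.52 [ 4.3  2.5 -2.8] 30.0
hit False [0.54594521 0.07711431 0.12520019] [-0.1196139   0.4128215  -0.55661353] 0.051798160056024084
19.4667
```

Free turning, and the cap lifts without resistance. I'll raise it and check.

Run:
```python
from h import *
p=current_position(); servo_line([p[0],p[1],.20],rate=.08); sleep(.5)
print(current_position(),current_finger_gap(),current_grip_force(),current_force())
c=capture("side"); cv2.imwrite("pics/side2.png",c["image"])
for q in ["cap_pepper","jar_pepper","mill_pepper"]:
  for s in silhouettes("side",q)[:3]:
    P=cloud(c,s["region"]); print(q,round(s["conf"],2),s["xy"],np.percentile(P,[5,50,95],axis=0).round(3).tolist())
print(current_clock())
```

```text
[0.54592993 0.07711347 0.19991781] 0.05177158238401659 29.99987849034369 [ 0.6799298  -0.06609968 -1.05104977]
cap_pepper 0.79 [288.7, 194.8] [[0.519, 0.061, 0.199], [0.522, 0.078, 0.22], [0.53, 0.091, 0.23]]
cap_pepper 0.69 [343.3, 278.0] [[0.382, 0.018, 0.001], [0.402, 0.044, 0.032], [0.426, 0.062, 0.038]]
cap_pepper 0.47 [248.0, 208.9] [[0.676, 0.022, 0.004], [0.685, 0.04, 0.02], [0.704, 0.047, 0.033]]
jar_pepper 0.98 [341.9, 185.7] [[0.519, -0.15, 0.005], [0.54, -0.113, 0.074], [0.571, -0.098, 0.097]]
mill_pepper 0.87 [283.8, 242.1] [[0.52, 0.075, 0.023], [0.528, 0.093, 0.077], [0.554, 0.102, 0.105]]
21.25
```

View pics/side2.png

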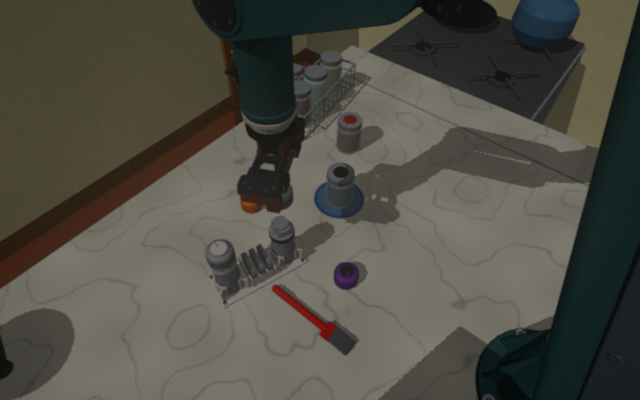

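The side view shows the jar upright on the mat at (341,187), the mill's bare neck at (282,228), and the cap in the gripper at (285,195). The rim is about 9 cm above its seat.

```bash
python3 -c "
from bench import *
print(close_job())"
```

```text
the job is handed in; nothing more can be done
None
```

The job is handed in: the pepper jar stands on the blue mat, and the gripper holds the pepper mill's cap about 9 cm above its seat. The cap loosened counterclockwise, and the salt mill, chile jar and brush were not touched.

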